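# Find the released lid of a parts dispenser and push it open

### The job

Only one of the four lids on the blue parts dispenser is released, and they all look alike: press down on the ribbed rear ends to find the one that rocks, without forcing the locked ones. Then push that lid up by its raised front edge until it leans back fully open and stays there, and leave the cups and everything else on the bench where they are.

Things in the scene. Friction and masses are not known exactly. Their poses are not given: they have to be found in the camera images.
- dispenser: blue locking parts dispenser, fixed on the worktop, 146 deep (x), 226 wide (y), 90 mm high; origin: centre of its underside, x runs from front (four white cards) to rear, z up. Four bays 54 mm apart in y, each under an identical grey tilting lid, flush with the front wall's top. Behind the axles the walls are only 62 mm high, and the open channel there lets a rear end swing right down
- press_1 (a point): bay 1 counted from the dispenser's left (+y) side: middle of the black-ribbed rear end of the closed lid, on its top face (90 mm up). The lid's axle (hinge line, along the dispenser's y) lies 26 mm ahead of this point and 4 mm below it; fixed to the dispenser, does not move with the lid; same axes as the dispenser
- press_2 (a point): bay 2 counted from the dispenser's left (+y) side: middle of the black-ribbed rear end of the closed lid, on its top face (90 mm up). The lid's axle (hinge line, along the dispenser's y) lies 26 mm ahead of this point and 4 mm below it; fixed to the dispenser, does not move with the lid; same axes as the dispenser
- press_3 (a point): bay 3 counted from the dispenser's left (+y) side: middle of the black-ribbed rear end of the closed lid, on its top face (90 mm up). The lid's axle (hinge line, along the dispenser's y) lies 26 mm ahead of this point and 4 mm below it; fixed to the dispenser, does not move with the lid; same axes as the dispenser
- press_4 (a point): bay 4 counted from the dispenser's left (+y) side: middle of the black-ribbed rear end of the closed lid, on its top face (90 mm up). The lid's axle (hinge line, along the dispenser's y) lies 26 mm ahead of this point and 4 mm below it; fixed to the dispenser, does not move with the lid; same axes as the dispenser
- lid_a (a joint): angle (rad) of one of the four lids; letters do not tell the bay. 0 shut and level; grows as the rear end sinks and the front edge rises; 1.57 upright, 1.70 stop, leaning back. Lid 132 x 49.5 x 5 mm: 90 mm ahead of the axle, 42 mm behind it, rounded front edge. Locked lids give at most 0.03 rad; the released one turns at 2 to 5 N on the ribs and stays at any angle it is left at (stiff hinge)
- lid_b (a joint): angle (rad) of one of the four lids; letters do not tell the bay. 0 shut and level; grows as the rear end sinks and the front edge rises; 1.57 upright, 1.70 stop, leaning back. Lid 132 x 49.5 x 5 mm: 90 mm ahead of the axle, 42 mm behind it, rounded front edge. Locked lids give at most 0.03 rad; the released one turns at 2 to 5 N on the ribs and stays at any angle it is left at (stiff hinge)
- lid_c (a joint): angle (rad) of one of the four lids; letters do not tell the bay. 0 shut and level; grows as the rear end sinks and the front edge rises; 1.57 upright, 1.70 stop, leaning back. Lid 132 x 49.5 x 5 mm: 90 mm ahead of the axle, 42 mm behind it, rounded front edge. Locked lids give at most 0.03 rad; the released one turns at 2 to 5 N on the ribs and stays at any angle it is left at (stiff hinge)
- lid_d (a joint): angle (rad) of one of the four lids; letters do not tell the bay. 0 shut and level; grows as the rear end sinks and the front edge rises; 1.57 upright, 1.70 stop, leaning back. Lid 132 x 49.5 x 5 mm: 90 mm ahead of the axle, 42 mm behind it, rounded front edge. Locked lids give at most 0.03 rad; the released one turns at 2 to 5 N on the ribs and stays at any angle it is left at (stiff hinge)
- cup_part_1: loose turned metal cup, 36 mm across, 43 mm high, standing in a bay under a lid (its floor is 30 mm up); origin at its underside; stays where it is
- cup_part_9: loose turned metal cup, 36 mm across, 43 mm high, standing in a bay under a lid (its floor is 30 mm up); origin at its underside; stays where it is
- cup_part_2: loose turned metal cup, 36 mm across, 43 mm high, standing in a bay under a lid (its floor is 30 mm up); origin at its underside; stays where it is
- cup_part_4: loose turned metal cup, 36 mm across, 43 mm high, standing in a bay under a lid (its floor is 30 mm up); origin at its underside; stays where it is
- cup_part_12: loose turned metal cup, 36 mm across, 43 mm high, standing in a bay under a lid (its floor is 30 mm up); origin at its underside; stays where it is
- cup_part_6: loose turned metal cup, 36 mm across, 43 mm high, standing in a bay under a lid (its floor is 30 mm up); origin at its underside; stays where it is
- cup_part_8: loose turned metal cup, 36 mm across, 43 mm high, standing in a bay under a lid (its floor is 30 mm up); origin at its underside; stays where it is
- cup_part_7: loose turned metal cup, 36 mm across, 43 mm high, standing in a bay under a lid (its floor is 30 mm up); origin at its underside; stays where it is
- threadlock: loose red bottle with white nozzle, 34x32x98 mm, standing on the worktop; bystander, origin at its underside
- grease_tin: loose low round tin with green lid, 69 mm across, 28 mm high; bystander, origin at its underside
- spanner: loose open-ended spanner lying flat, 30x137x8 mm; bystander, origin at its underside
- cover_part: loose grey moulded cover, 52x88x24 mm; bystander, origin at its underside

How it is judged:
By the outcome, as a careful person would: the job done as asked, in the order asked, and still so for the second after the job is handed in, with the robot touching nothing.
It also fails if it takes over 48 s, if anything falls off the work surface, if the arm or the gripper's body presses on something with over 40 N, if the wrist force passes 120 N, or if a joint passes its speed limit or range.

### The arm

A 6-joint arm with a two-finger parallel gripper is mounted at the origin on a cart in front of the work surface, level with it; the furniture and walls round the work are solid. World frame = base frame: x ahead of the robot, y to its left, z up, the work surface at z = 0. Lengths are in m, angles in rad, forces in N, time in s.
With the tool pointing down it reaches from about 0.275 to 0.85 m from the base axis. Payload 5.2 kg.
Tool frame: the origin (TCP) lies midway between the tips of the shut fingers; the grasp point (between the pads) lies 19 mm behind it; z points along the fingers, y is the line along which they close (so a half turn about z gives the same grasp; the last joint's range is limited). The gripper opens to 85 mm and grips with 20 to 120 N. Pads are 22 mm wide; open, the fingers measure 114 mm over their backs; the gripper's body (76 mm by 85 mm) begins 54 mm behind the grasp point. The pads swing forward as they close: fully open they stand 13 mm farther back than shut.
Start: joints at [-1.441, 0.259, 1.535, -0, 1.348, -0.203], TCP at [0.18, -0.52, 0.231] pointing down, gripper open.
Joint ranges: [-3.14, 3.14], [-0.91, 2.08], [0.19, 2.58], [-1.22, 4.36], [0.22, 2.71], [-3.12, 3.12]. Speed limits (rad/s): [2.57, 2.57, 3.14, 3.14, 3.14, 3.14].

### API

Orientations are given as [roll, pitch, yaw] about the fixed x, y, z axes, in that order (R = Rz(yaw) Ry(pitch) Rx(roll)).
In Python, from cell import arm gives the robot as it stands.
- The arm moves only by the tool servo_tool, never from a script. Its argument "deltas" is text: rows parted by semicolons, each of 7 numbers parted by spaces: the shift along the tool's x, y, z in cm, then the turn, a rotation vector about the tool's x, y, z in rad, then the finger opening in cm, from 0 to 8.54. A call has 1 to 20 rows; each row shifts and turns the commanded pose from where the row before left it, along the tool's axes as they then stand; what a row does not reach is not made up. A row lasts 1/8 s, in which the tool goes at most 62.5 mm and 10.7 degrees, less where a joint would pass 70% of its speed; a pose out of reach is approached as far as the arm can. A call with a gripper value outside its range is refused whole. The fingers move at their own pace and stop on an object; "squeeze" is the grip in N (left out, the last holds). Time passes only in rows, so rows that do not move let the fingers close. It gives the time, the measured TCP pose, the force, the opening and the grip force at its end, in the units of the state.
- arm.state(): the state, without advancing time (a new reading comes with each control period).
- arm.read_camera(name): name is "scene" or "top"; returns a dict with "frame" (384x512x3 uint8, blue, green, red), "K" (3x3 intrinsics, pixels), "D" ([k1, k2, p1, p2, k3] as OpenCV has them; the pictures are not rectified), "extrinsics" (4x4, takes a point from camera to world coordinates). Camera axes: x right, y up, looking along -z (the intrinsics and any distortion apply to the point x, -y, -z); pixel columns grow to the right and rows downward; lengths in m; the calibration is good to about 2 mm. A picture is of the moment at which its call begins. There is no depth.
- arm.job_done(): hands the job in; it is judged then, once.
The state is a dict: "time": time; "joint_positions": joint angles; "joint_vel": joint speeds; "joint_efforts": joint torques, N m; "tcp_pos": TCP position; "orientation": TCP orientation; "wrist_force": force on the tool from outside, world axes, zero at the start; "torque": the same for the moment, N m; "finger_gap": finger opening in m; "finger_force": force on a finger pad.
Only numpy, scipy, OpenCV 4.12 (cv2) and the standard library are available. Lean on these libraries where they do the work, as an engineer would, in place of code of your own. Each camera call takes 0.05 s, during which the arm holds its last target. There are 200 camera calls.

## Working session

There is one attempt and no reset: what is moved stays moved. The work goes in short steps, Python scripts to look and compute and a tool call to move; the robot and the scene stay as the last step left them, time stands still between calls to the robot, and variables do not carry over. Pictures are saved under pics/ and viewed, at most 10 in all, crops included, and the job is handed in when it is done.

Besides the shell and the picture viewer there is one more tool, called as name(argument=value, ...) on one line, values as JSON. servo_tool: Moves the arm, as the interface text tells. Its arguments: {"type":"object","properties":{"deltas":{"type":"string"},"squeeze":{"type":"number"}},"required":["deltas"]}

```bash
mkdir -p pics; ls; python3 - <<'E'
from cell import arm
import cv2,numpy as np,pickle
d={}
for n in("scene","top"):
    c=arm.read_camera(n);d[n]=c;cv2.imwrite(f"pics/{n}0.png",c["frame"]);print(n,c["K"],c["D"],c["extrinsics"])
pickle.dump(d,open("c0.pkl","wb"));print(arm.state())
E
```

```text
pics
scene [[417.12715642   0.         261.49567973]
 [  0.         417.12715642 198.52622619]
 [  0.           0.           1.        ]] [-0.02110337  0.          0.          0.          0.        ] [[-0.23176047 -0.61325184  0.75512202  1.22245272]
 [ 0.97268295 -0.1355366   0.18846144  0.35452532]
 [-0.01322766  0.77817222  0.62791163  0.62492835]
 [ 0.          0.          0.          1.        ]]
top [[445.33859298   0.         254.50554602]
 [  0.         445.33859298 187.60087756]
 [  0.           0.           1.        ]] [-0.02364831  0.          0.          0.          0.        ] [[ 0.07415511  0.97434684 -0.21248352  0.40493619]
 [-0.99724037  0.07169165 -0.0192859   0.19489022]
 [-0.00355786  0.21332729  0.97697431  0.96055416]
 [ 0.          0.          0.          1.        ]]
{'time': 0.1, 'joint_positions': array([-1.44081102e+00,  2.59237061e-01,  1.53598483e+00, -2.56261498e-05,
        1.34800799e+00, -2.02826629e-01]), 'joint_vel': array([-0.00057163, -0.00157738, -0.00445823,  0.00020409, -0.0010893 ,
       -0.00103198]), 'joint_efforts': array([ 2.52763188e-03, -4.46969569e+01, -2.91245288e+01, -2.60327533e-04,
        6.24883411e-03,  1.41718334e-05]), 'tcp_pos': array([ 0.17962189, -0.51933059,  0.23057114]), 'orientation': array([-3.13998395e+00, -3.05330381e-04,  3.32817378e-01]), 'wrist_force': array([ 0.10277705, -0.13999869, -1.0614477 ]), 'torque': array([-0.0008307 , -0.00190491,  0.02601079]), 'finger_force': 0.0, 'finger_gap': 0.08535363239369159}
```

View pics/scene0.png

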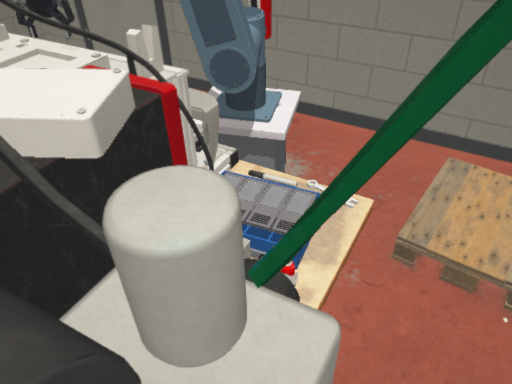

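View pics/top0.png

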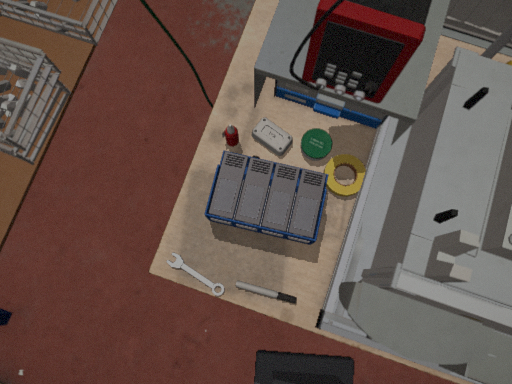

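The top view shows the dispenser at about (268,197). Its ribbed rear ends point to image-up (+x), so bay 1 is leftmost. The bottle, cover and tin stand behind it at (232,136), (272,136) and (316,144). I'll crop in to pick the corners.

```bash
cat > h.py <<'E'
import cv2,numpy as np
def ray(c,px,z):
    u=cv2.undistortPoints(np.array([[px]],float),c["K"],np.array(c["D"]))[0,0]
    E=c["extrinsics"];d=E[:3,:3]@np.array([u[0],-u[1],-1.]);o=E[:3,3]
    return o+d*(z-o[2])/d[2]
def proj(c,P):
    E=c["extrinsics"];q=(np.atleast_2d(P)-E[:3,3])@E[:3,:3]*[1,-1,-1]
    return cv2.projectPoints(q[:,None],np.zeros(3),np.zeros(3),c["K"],np.array(c["D"]))[0][:,0]
E
python3 - <<'E'
import pickle,cv2,numpy as np
from h import *
d=pickle.load(open("c0.pkl","rb"));c=d["top"];f=c["frame"]
g=cv2.resize(f[110:260,190:390],None,fx=4,fy=4,interpolation=cv2.INTER_CUBIC);cv2.imwrite("pics/top0c.png",g)
hsv=cv2.cvtColor(f,cv2.COLOR_BGR2HSV)
m=((hsv[...,1]<75)&(hsv[...,2]>60)&(hsv[...,2]<165)).astype(np.uint8);m[:150]=0;m[245:]=0;m[:,:205]=0;m[:,332:]=0
b=((hsv[...,0]>100)&(hsv[...,0]<130)&(hsv[...,1]>120)).astype(np.uint8);b[:148]=0;b[248:]=0;b[:,:200]=0;b[:,335:]=0
p=cv2.findNonZero(b);r=cv2.minAreaRect(p);print(r)
for q in cv2.boxPoints(r):print(q,ray(c,q,.09).round(3))
E
```

```text
((266.89605712890625, 196.78369140625), (113.77891540527344, 71.73018646240234), 12.994616508483887)
[203.39886 218.93819] [0.524 0.308 0.09 ]
[219.52808 149.04494] [0.669 0.289 0.09 ]
[330.39325 174.6292 ] [0.632 0.062 0.09 ]
[314.26404 244.52245] [0.49  0.088 0.09 ]
```

View pics/top0c.png

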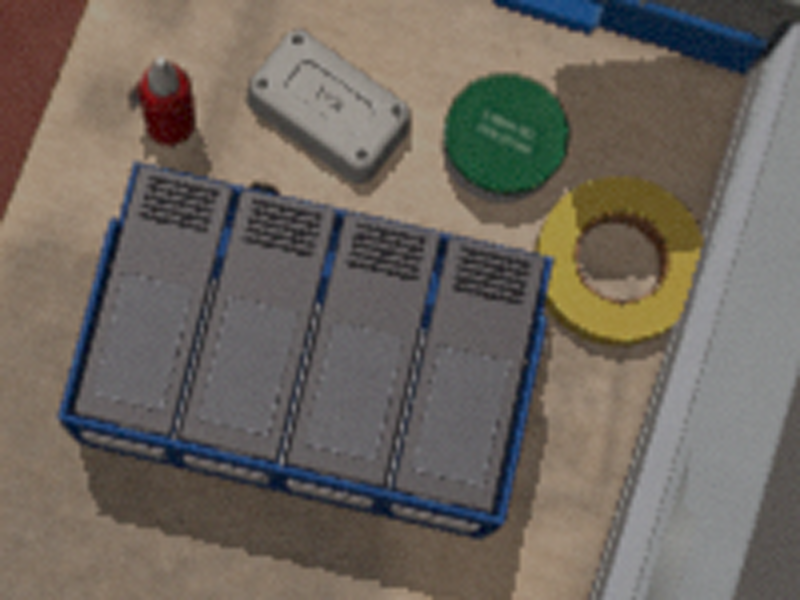

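```bash
cat >> h.py <<'E'
def frame():
    import pickle
    c=pickle.load(open("c0.pkl","rb"))["top"]
    im=np.array([[137,165],[237,187],[73,412],[180,440],[443,235],[550,258],[390,490],[498,517]],float)
    W=np.array([ray(c,(190+u/4-.4,110+v/4-.4),.09)[:2] for u,v in im])
    # dispenser-frame: axle at x=0, bays at y=81,27,-27,-81
    M=np.array([[-42,81+24.7],[-42,81-24.7],[90,81+24.7],[90,81-24.7],[-42,-81+24.7],[-42,-81-24.7],[90,-81+24.7],[90,-81-24.7]])*[-.001,.001]
    A,B=M-M.mean(0),W-W.mean(0)
    th=np.arctan2((A[:,0]*B[:,1]-A[:,1]*B[:,0]).sum(),(A*B).sum())
    R=np.array([[np.cos(th),-np.sin(th)],[np.sin(th),np.cos(th)]])
    t=W.mean(0)-R@M.mean(0)
    return R,t,th,(W-M@R.T-t)
E
python3 - <<'E'
from h import *
from cell import arm
R,t,th,res=frame();print(th,t,(res*1e3).round(1))
for i in range(4):
    y=.081-.054*i
    print(i+1,"press",(R@[.026,y]+t).round(4),"front",(R@[-.09,y]+t).round(4))
E
```

```text
-0.15706854944433757 [0.6077913  0.18080235] [[ 0.4  1.5]
 [ 0.2 -1.5]
 [ 1.6  1.1]
 [-0.7 -4.1]
 [ 0.3  4.1]
 [ 0.  -1.5]
 [-0.1  2.5]
 [-1.7 -2. ]]
1 press [0.6461 0.2567] front [0.5316 0.2749]
2 press [0.6377 0.2034] front [0.5231 0.2215]
3 press [0.6292 0.1501] front [0.5147 0.1682]
4 press [0.6208 0.0967] front [0.5062 0.1149]
```

The fit is good to a few mm. There's a machine on the -y side, so before swinging across I'll check where its edges are relative to the path.

```bash
python3 - <<'E'
import pickle,cv2
from h import *
d=pickle.load(open("c0.pkl","rb"));c=d["top"]
for p in [(320,322),(380,150),(415,105),(445,60),(355,235),(440,345),(512,372),(400,275),(255,352),(255,70),(255,384),(512,384)]:
    print(p,[ray(c,p,z).round(2)[:2].tolist() for z in (0,.2,.4)])
print(proj(d["scene"],np.array([[.18,-.52,.23],[.18,-.52,.45],[0.3,0,.3],[.6,.18,.09],[.3,-.2,.35]])).round())
s=d["scene"]["frame"];cv2.imwrite("pics/sc.png",cv2.resize(s[0:280,0:380],None,fx=2.1,fy=2.1,interpolation=cv2.INTER_CUBIC))
E
```

```text
(320, 322) [[0.34, 0.06], [0.35, 0.09], [0.37, 0.11]]
(380, 150) [[0.72, -0.06], [0.66, -0.01], [0.59, 0.05]]
(415, 105) [[0.84, -0.14], [0.75, -0.07], [0.66, -0.0]]
(445, 60) [[0.96, -0.21], [0.84, -0.13], [0.73, -0.04]]
(355, 235) [[0.53, -0.01], [0.5, 0.03], [0.48, 0.08]]
(440, 345) [[0.31, -0.19], [0.33, -0.11], [0.35, -0.03]]
(512, 372) [[0.27, -0.34], [0.3, -0.23], [0.32, -0.12]]
(400, 275) [[0.45, -0.11], [0.44, -0.04], [0.43, 0.02]]
(255, 352) [[0.27, 0.19], [0.3, 0.19], [0.33, 0.19]]
(255, 70) [[0.9, 0.23], [0.79, 0.23], [0.69, 0.22]]
(255, 384) [[0.21, 0.18], [0.25, 0.19], [0.29, 0.19]]
(512, 384) [[0.24, -0.34], [0.28, -0.23], [0.31, -0.12]]
[[ 53.  43.]
 [ 27. -42.]
 [207.  43.]
 [252. 204.]
 [124.  17.]]
```

View pics/sc.png

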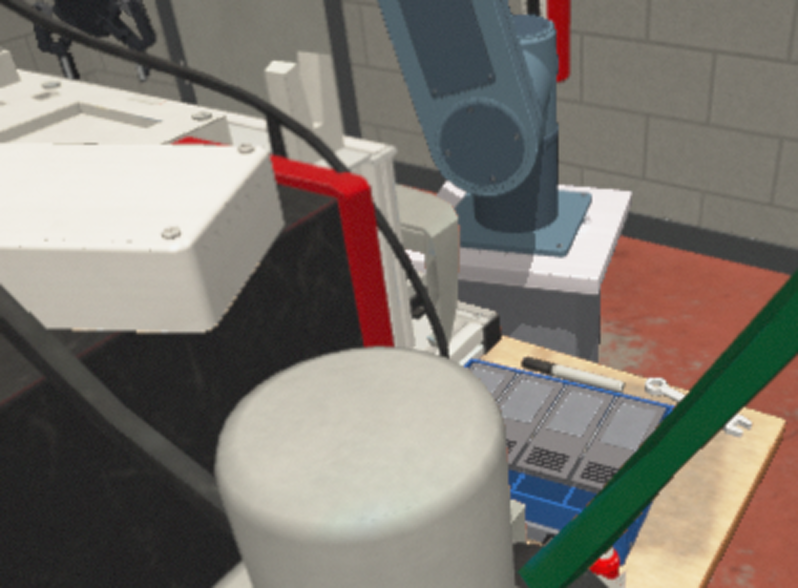

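The post on the machine tops out at roughly z≈0.33, so I'll lift to z≈0.45, turn to the dispenser yaw, and cross at about 0.35 m radius.

servo_tool(deltas="0 0 -4 0 0 0 0; 0 0 -4.5 0 0 0 0; 0 0 -4.5 0 0 0.1 0; 0 0 -4.5 0 0 0.13 0; 0 0 -4.5 0 0 0.13 0; 0 0 0 0 0 0.13 0")

```text
time: 0.85
tcp_pos: [0.1799, -0.5207, 0.4553]
orientation: [3.135, -0.002, -0.161]
wrist_force: [-0.3, -1.3, -0.7]
finger_gap: 0.0004
finger_force: 0.0
```

servo_tool(deltas="0.9 -4 0 0 0 0 0; 0.9 -4.5 0 0 0 0 0; 0.9 -4.5 0 0 0 0 0; 0.9 -4.5 0 0 0 0 0; 0.9 -4.5 0 0 0 0 0; 0.9 -4.5 0 0 0 0 0; 0.9 -4.5 0 0 0 0 0; 0.9 -4.5 0 0 0 0 0; 0.9 -4.5 0 0 0 0 0; 0.9 -4.5 0 0 0 0 0; 0.9 -4.5 0 0 0 0 0; 0.9 -4.5 0 0 0 0 0; 0.9 -4.5 0 0 0 0 0; 0.9 -4.5 0 0 0 0 0; 0 0 0 0 0 0 0")

```text
time: 2.72
tcp_pos: [0.4021, 0.0803, 0.4506]
orientation: [-3.141, 0.002, -0.152]
wrist_force: [0.1, -1.1, -0.4]
finger_gap: 0.0001
finger_force: 0.0
```

```bash
cat >> h.py <<'E'
def delta(target):
    from cell import arm
    from scipy.spatial.transform import Rotation as Ro
    s=arm.state();R=Ro.from_euler("xyz",s["orientation"])
    return (R.inv().apply(np.array(target)-s["tcp_pos"])*100).round(2),s["orientation"].round(3)
E
python3 - <<'E'
from h import *
from cell import arm
print(delta([.6208,.0967,.20]))
E
```

```text
(array([21.41, -4.92, 25.03]), array([-3.141e+00,  2.000e-03, -1.520e-01]))
```

servo_tool(deltas="4 -1 0 0 0 0 0; 4.4 -1 1 0 0 0 0; 4.4 -1 3 0 0 0 0; 4.4 -1 4 0 0 0 0; 4.2 -0.9 5 0 0 0 0; 0 0 5 0 0 0 0; 0 0 5 0 0 0 0; 0 0 5 0 0 0 0; 0 0 4 0 0 0 0; 0 0 1.5 0 0 0 0; 0 0 0 0 0 0 0; 0 0 0 0 0 0 0")

```text
time: 4.22
tcp_pos: [0.6202, 0.0921, 0.121]
orientation: [-3.141, -0.003, -0.157]
wrist_force: [-0.6, 0.5, 0.8]
finger_gap: -0.0005
finger_force: 0.0
```

```bash
python3 - <<'E'
from h import *
from cell import arm
import pickle
c=arm.read_camera("top");cv2.imwrite("pics/t1.png",cv2.resize(c["frame"][110:260,190:390],None,fx=4,fy=4,interpolation=cv2.INTER_CUBIC))
print(delta([.6208,.0967,.090]),arm.state()["wrist_force"])
E
```

```text
(array([-0.03, -0.45,  3.11]), array([-3.141, -0.004, -0.157])) [-0.17786029 -0.15194431  0.2785087 ]
```

View pics/t1.png

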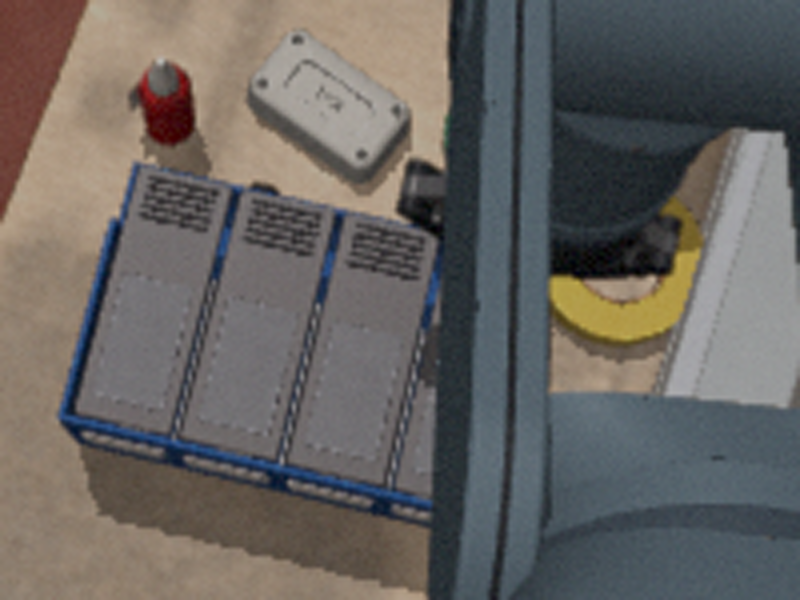

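The arm hides bay 4 in this view, and nothing else has moved. I'll come down gently and feel for contact by force.

servo_tool(deltas="0 -0.4 1 0 0 0 0; 0 0 1.2 0 0 0 0; 0 0 0.5 0 0 0 0; 0 0 0 0 0 0 0")

```text
time: 4.78
tcp_pos: [0.6189, 0.0965, 0.091]
orientation: [3.141, 0.002, -0.157]
wrist_force: [-0.1, 0.2, 0.5]
finger_gap: -0.0
finger_force: 0.0
```

servo_tool(deltas="0 0 0.2 0 0 0 0; 0 0 0 0 0 0 0")

```text
time: 5.03
tcp_pos: [0.6196, 0.0964, 0.0901]
orientation: [-3.142, -0.0, -0.157]
wrist_force: [-0.3, -0.3, 0.7]
finger_gap: -0.0
finger_force: 0.0
```

servo_tool(deltas="0 0 0.15 0 0 0 0; 0 0 0 0 0 0 0")

```text
time: 5.28
tcp_pos: [0.6198, 0.0964, 0.0889]
orientation: [-3.141, -0.001, -0.157]
wrist_force: [-0.5, -0.7, 3.7]
finger_gap: 0.0001
finger_force: 1.4
```

servo_tool(deltas="0 0 0.1 0 0 0 0; 0 0 0 0 0 0 0")

```text
time: 5.52
tcp_pos: [0.62, 0.0964, 0.0878]
orientation: [-3.141, -0.001, -0.157]
wrist_force: [1.6, -0.7, 3.2]
finger_gap: 0.0001
finger_force: 1.9
```

servo_tool(deltas="0 0 0.1 0 0 0 0; 0 0 0 0 0 0 0")

```text
time: 5.78
tcp_pos: [0.62, 0.0964, 0.0866]
orientation: [-3.141, -0.001, -0.157]
wrist_force: [2.7, -0.4, 4.0]
finger_gap: 0.0003
finger_force: 1.9
```

servo_tool(deltas="0 0 0.15 0 0 0 0; 0 0 0.15 0 0 0 0; 0 0 0 0 0 0 0")

```text
time: 6.15
tcp_pos: [0.6197, 0.0964, 0.0832]
orientation: [-3.142, -0.0, -0.157]
wrist_force: [2.9, -1.0, 2.3]
finger_gap: 0.0003
finger_force: 1.7
```

Bay 4 rocks: it has sunk about 6 mm under a steady 3 N or so. I'll press it further down.

servo_tool(deltas="0 0 0.3 0 0 0 0; 0 0 0.3 0 0 0 0; 0 0 0.3 0 0 0 0; 0 0 0.2 0 0 0 0; 0 0 0 0 0 0 0")

```text
time: 6.78
tcp_pos: [0.6191, 0.0965, 0.0718]
orientation: [3.141, 0.001, -0.157]
wrist_force: [1.2, 0.2, -0.1]
finger_gap: 0.0002
finger_force: 0.6
```

servo_tool(deltas="0 0 -1 0 0 0 0; 0 0 -3 0 0 0 0; 0 0 -5 0 0 0 0; 0 0 -5 0 0 0 0; 0 0 -4 0 0 0 0; -4 0 0 0 0 0 0; -4.5 0 0 0 0 0 0; -4.5 0 0 0 0 0 0; -4.5 0 0 0 0 0 0; 0 0 0 0 0 0 0; 0 0 0 0 0 0 0")

```text
time: 8.15
tcp_pos: [0.4471, 0.1239, 0.2531]
orientation: [-3.141, -0.001, -0.157]
wrist_force: [0.1, -0.5, -0.8]
finger_gap: -0.0001
finger_force: 0.0
```

```bash
python3 - <<'E'
from h import *
from cell import arm
c=arm.read_camera("top");a=c["frame"][110:260,190:390]
b=arm.read_camera("scene")["frame"][150:300,200:400]
cv2.imwrite("pics/t2.png",cv2.resize(np.vstack([a,b]),None,fx=2,fy=2,interpolation=cv2.INTER_CUBIC))
R,t,th,_=frame();s=arm.state();print((R.T@(s["tcp_pos"][:2]-t)).round(4),s["tcp_pos"],s["wrist_force"])
E
```

```text
[-0.1492 -0.0815] [0.44766238 0.12366379 0.25261641] [-0.17469658  0.43391936  0.21652768]
```

View pics/t2.png

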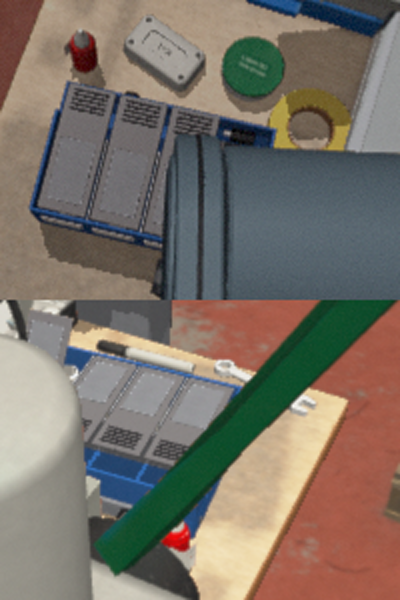

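Lid 4 is standing half-raised at crop position (45,340), and the other lids are shut. Next I'll lower in front of its edge and push back.

servo_tool(deltas="0 0 4 0 0 0 0; 0 0 4.5 0 0 0 0; 0 0 4 0 0 0 0; 2.5 0 0 0 0 0 0; 2 0 0 0 0 0 0; 1 0 0 0 0 0 0; 1 0 0 0 0 0 0; 0 0 0 0 0 0 0")

```text
time: 9.25
tcp_pos: [0.5113, 0.1135, 0.1273]
orientation: [-3.142, -0.0, -0.158]
wrist_force: [-0.7, -0.7, 0.6]
finger_gap: 0.0001
finger_force: 0.0
```

servo_tool(deltas="1 0 0 0 0 0 0; 1 0 0 0 0 0 0; 1 0 -0.2 0 0 0 0; 0 0 0 0 0 0 0")

```text
time: 9.75
tcp_pos: [0.5415, 0.1088, 0.1297]
orientation: [-3.141, -0.001, -0.157]
wrist_force: [-0.9, 0.2, 0.2]
finger_gap: 0.0001
finger_force: 0.0
```

servo_tool(deltas="1 0 -0.3 0 0 0 0; 1 0 -0.3 0 0 0 0; 0 0 0 0 0 0 0")

```text
time: 10.12
tcp_pos: [0.5615, 0.1056, 0.1358]
orientation: [-3.141, -0.002, -0.157]
wrist_force: [-0.4, -0.2, -0.0]
finger_gap: 0.0002
finger_force: 0.0
```

servo_tool(deltas="0.8 0 -0.3 0 0 0 0; 0.8 0 -0.2 0 0 0 0")

```text
time: 10.38
tcp_pos: [0.5764, 0.1033, 0.1405]
orientation: [3.142, 0.0, -0.157]
wrist_force: [-1.2, 1.0, 0.2]
finger_gap: 0.0001
finger_force: 0.2
```

servo_tool(deltas="0.5 0 0 0 0 0 0; 0.4 0 0 0 0 0 0")

```text
time: 10.62
tcp_pos: [0.5852, 0.1019, 0.1404]
orientation: [-3.142, -0.0, -0.157]
wrist_force: [-0.8, 1.4, -0.2]
finger_gap: -0.0001
finger_force: 0.2
```

servo_tool(deltas="0.3 0 0 0 0 0 0; 0 0 0 0 0 0 0")

```text
time: 10.88
tcp_pos: [0.588, 0.1014, 0.1403]
orientation: [3.142, -0.0, -0.157]
wrist_force: [-0.2, 0.0, 0.1]
finger_gap: 0.0004
finger_force: 0.0
```

```bash
python3 - <<'E'
from h import *
from cell import arm
b=arm.read_camera("scene")["frame"][120:270,190:390]
cv2.imwrite("pics/t3.png",cv2.resize(b,None,fx=3,fy=3,interpolation=cv2.INTER_CUBIC))
R,t,th,_=frame();s=arm.state();print((R.T@(s["tcp_pos"][:2]-t)).round(4),s["tcp_pos"],s["wrist_force"])
E
```

```text
[-0.0073 -0.0815] [0.58785904 0.10143982 0.14032431] [-0.2500048  -0.80432722 -0.49810462]
```

View pics/t3.png

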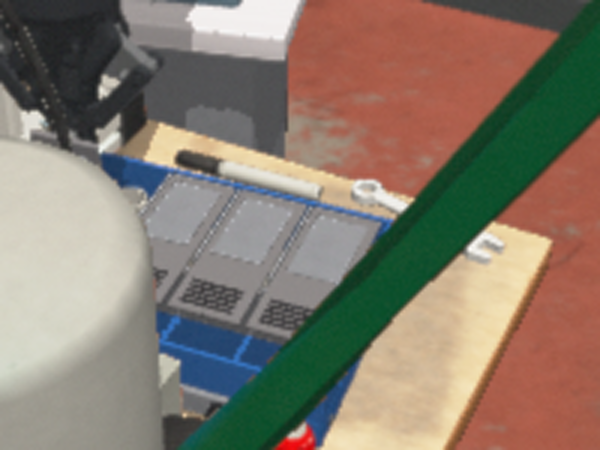

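The lid is hidden behind the foreground cylinder, and the other lids are still shut. I'll go on in small steps until the force shows the stop.

servo_tool(deltas="0.3 0 0 0 0 0 0; 0 0 0 0 0 0 0")

```text
time: 11.18
tcp_pos: [0.5909, 0.101, 0.1404]
orientation: [-3.142, -0.0, -0.157]
wrist_force: [-0.2, -0.6, -0.2]
finger_gap: -0.0
finger_force: 0.0
```

servo_tool(deltas="0.3 0 0 0 0 0 0; 0 0 0 0 0 0 0")

```text
time: 11.42
tcp_pos: [0.5914, 0.1009, 0.1403]
orientation: [3.141, 0.005, -0.157]
wrist_force: [-7.9, 1.1, 5.9]
finger_gap: -0.0002
finger_force: 4.2
```

servo_tool(deltas="0.3 0 0 0 0 0 0; 0 0 0 0 0 0 0")

```text
time: 11.68
tcp_pos: [0.5917, 0.1009, 0.1402]
orientation: [3.141, 0.011, -0.157]
wrist_force: [-15.7, 1.4, 11.1]
finger_gap: -0.0001
finger_force: 8.5
```

Firm stop at the expected place. I'll back off, rise clear and check.

servo_tool(deltas="-0.6 0 0 0 0 0 0; -2 0 0 0 0 0 0; -4 0 0 0 0 0 0; -4 0 -1 0 0 0 0; -4 0 -4 0 0 0 0; -4 0 -5 0 0 0 0; -3 0 -5 0 0 0 0; 0 -4 -4 0 0 0 0; 0 4 -4 0 0 0 0; 0 4 -2 0 0 0 0; 0 4.5 0 0 0 0 0; 0 4.5 0 0 0 0 0; 0 4.5 0 0 0 0 0; 0 4.5 0 0 0 0 0; 0 0 0 0 0 0 0")

```text
time: 13.55
tcp_pos: [0.3497, -0.0863, 0.3892]
orientation: [3.14, -0.001, -0.163]
wrist_force: [0.8, 0.2, -0.6]
finger_gap: 0.0001
finger_force: 0.0
```

```bash
python3 - <<'E'
from h import *
from cell import arm
c=arm.read_camera("top");a=c["frame"][110:260,190:390]
b=arm.read_camera("scene")["frame"][120:270,190:390]
cv2.imwrite("pics/t4.png",cv2.resize(np.hstack([a,b]),None,fx=2,fy=2,interpolation=cv2.INTER_CUBIC))
R,t,th,_=frame()
for ang in (1.2,1.5,1.7):
    x=-.09*np.cos(ang);z=.086+.09*np.sin(ang)
    P=[[*(R@[x,y]+t),z] for y in (-.056,-.106)]
    print(ang,((proj(c,P)-[190,110])*2).round().tolist())
print(arm.state()["wrist_force"],arm.state()["tcp_pos"])
E
```

```text
1.2 [[216.0, 172.0], [270.0, 185.0]]
1.5 [[223.0, 143.0], [277.0, 156.0]]
1.7 [[227.0, 125.0], [281.0, 137.0]]
[-0.05402233  0.2733376  -0.7663764 ] [ 0.34998782 -0.08378409  0.3893617 ]
```

View pics/t4.png

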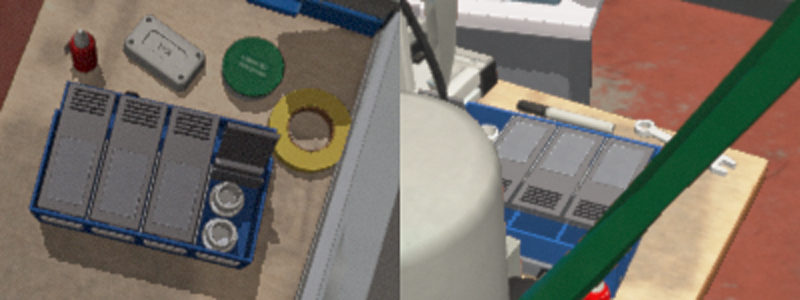

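The top view shows lid 4 open, with its edge at about (225,124) to (277,131), which matches 1.70 rad. Both cups are standing in the bay at (228,197) and (220,235), the other lids are shut, and the bench items haven't moved.

```bash
python3 -c "
from cell import arm
print(arm.job_done())"
```

```text
the job is handed in; nothing more can be done
None
```

Bay 4's lid was the released one; I pressed it, pushed it up by its front edge and left it leaning back at its stop, with the cups and everything else on the bench where they were, and handed the job in after about 14 s.

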